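# Press the stoppers home in the sloping bottle rack

### The job

In the orange sloping rack stand three reagent bottles. Press the two flat wooden-headed stoppers, on the tall bottle and on the wide jar, straight down into their necks until each head sits fully home on its rim. Do not push down the white pump top of the third bottle, and leave the beaker, flask, notebook and phone where they are.

Things in the scene. Friction and masses are not known exactly. Their poses are not given: they have to be found in the camera images.
- rack: Fixed orange rack, 190 mm deep (x), 400 mm wide (y); origin on the table under its middle, x away from the robot at yaw 0. It holds three amber glass bottles side by side, 105 mm apart along its y (order varies), all leaning 38 degrees towards the rack's -x side, mouths up and towards the robot.
- bar_mid (a point): Middle of the rack's fixed aluminium carrying bar, 14 mm diameter, 380 mm long along the rack's y, 262 mm above the table, on an upright at each end. It hangs over the bottle mouths, in the way of a tool coming straight down.
- tall_stopper_top (a point): Centre of the flat top of the tall bottle's stopper: round pale wooden head 50 mm diameter, 18 mm thick, on a 32 mm cork shank. The point's z axis points out of the bottle along the stopper's axis, 38 degrees from vertical; the stopper slides along it. The bottle is 64 mm in diameter and 140 mm long.
- tall_stopper (a joint): How far the tall bottle's stopper has been pushed in from 18 mm proud (m): 0.018 is fully home, the head resting on the rim; it starts at 0 to 0.008, i.e. with a 10 to 18 mm gap under the head. It needs about 6 N to slide and stays where it is left.
- wide_stopper_top (a point): Centre of the flat top of the wide jar's stopper: round pale wooden head 70 mm diameter, 16 mm thick, on a 50 mm cork shank. z axis out of the jar along the stopper's axis, as for the other. The jar is 68 mm in diameter and 110 mm long, so this head stands lower than the other.
- wide_stopper (a joint): The same for the wide jar's stopper: 0.018 is fully home, starts at 0 to 0.008.
- pump_top (a point): Centre of the top of the third bottle's white plastic pump head, 34 mm diameter with a short spout, on a thin stem; z axis out of the bottle. It stands 30 mm higher along the lean than the tall stopper's home position and is to be left alone.
- pump (a joint): How far the pump head is pushed down (m), 0 at rest, sprung, 0.014 at most.
- beaker: Loose glass beaker, 84 mm diameter, 110 mm high; origin at the centre of its underside.
- flask: Loose glass conical flask, 84 mm diameter at the foot, 113 mm high; origin at the centre of its underside.
- notebook: Loose closed pocket notebook with orange covers, 150 x 106 x 16 mm, lying flat; origin at the centre of its underside.
- phone: Loose black phone, 75 x 155 x 9 mm, lying flat; origin at the centre of its underside.

How it is judged:
By the outcome, as a careful person would: the job done as asked, in the order asked, and still so for the second after the job is handed in, with the robot touching nothing.
It also fails if it takes over 35 s, if anything falls off the work surface, if the arm or the gripper's body presses on something with over 40 N, if the wrist force passes 120 N, or if a joint passes its speed limit or range.

### The arm

A 6-joint arm with a two-finger parallel gripper is mounted at the origin on the work surface. World frame = base frame: x ahead of the robot, y to its left, z up, the work surface at z = 0. Lengths are in m, angles in degrees, forces in N, time in s.
With the tool pointing down it reaches from about 0.375 to 0.9 m from the base axis. Payload 3.1 kg.
Tool frame: the origin (TCP) lies at the very end of the fingers, on their centre line; the grasp point (between the pads) lies 19 mm behind it (bot.tcp_to_grasp is the distance from the TCP to the grasp point, in m); z points along the fingers, y is the line along which they close (so a half turn about z gives the same grasp; the last joint's range is limited). The gripper opens to 87 mm and grips with 3 to 60 N. Pads are 19 mm wide; open, the fingers measure 117 mm over their backs; the gripper's body (75 mm by 190 mm) begins 51 mm behind the grasp point.
Start: joints at [-83.623, 30.224, 82.088, -0, 67.689, -10.227], TCP at [0.179, -0.599, 0.223] pointing down, gripper open.
Joint ranges: [-176.69, 176.69], [-43.24, 126.21], [12.49, 139.97], [-82, 262], [0, 151.66], [-163.58, 163.58]. Speed limits (degrees/s): [159.86, 159.86, 180, 180, 180, 180].

### API

Orientations are given as a 3x3 rotation matrix whose columns are the frame's x, y, z axes.
In Python, from rig import telemetry, capture, camera_info, job, bot gives the robot as it stands. The module is installed in compiled form; this text tells all that it offers.
- The arm moves only by the tool carry_out, never from a script. Its argument "deltas" is a list that holds one entry, the list of rows, each a list of 7 numbers: the shift along the tool's x, y, z scaled (see below), then the turn, a rotation vector about the tool's x, y, z scaled (see below), then the closure, from -1 (fully open) to 1 (shut). In form: [[[dx, dy, dz, ax, ay, az, claw], ...]]. A call has exactly 10 rows; each row is the pose to reach, as a shift and turn from the pose commanded when the call began, along the tool's axes at that moment, turning the shorter way round; what a row does not reach only later rows make up. The controller multiplies each number of a shift by 15 cm and each number of a turn by 360 degrees. A row lasts 1/12 s, in which the tool goes at most 41.7 mm and 7.16 degrees, less where a joint would pass 70% of its speed; a pose out of reach is approached as far as the arm can. A call with a number of a shift or a turn outside -1 to 1 is refused whole. A call with a gripper value outside its range is refused whole. The fingers move at their own pace and stop on an object; the grip force is fixed at half the most. Time passes only in rows, so rows that repeat a pose let the fingers close, or fill a call up. It gives the time, the measured TCP pose, the force, the opening and the grip force at its end, in the units of the state.
- telemetry.read_state(): the state, without advancing time (a new reading comes with each control period).
- capture(name): name is "scene" or "top" or "wrist"; returns the picture (384x512x3 uint8, red, green, blue); there is no depth.
- camera_info(name): a dict with "mtx" (3x3 intrinsics, pixels), "k1" (the pictures are not rectified: a ray, as slopes to the right and down, at radius r is drawn at 1 + k1 r^2 times it, then the intrinsics apply), "cam_to_world" (4x4, takes a point from camera to world coordinates); the wrist camera has in their place "T_tool_cam" (4x4, takes a point from camera to tool coordinates, whose origin is the TCP and whose axes are the flange's). Camera axes: x right, y down, z forward; pixel columns grow to the right and rows downward; lengths in m; the calibration is good to about 2 mm. A picture is of the moment at which its call begins: read the wrist's pose just before it. camera_info takes no time and is no camera call.
- job.hand_in(): hands the job in; it is judged then, once.
The state is a dict: "time_s": time; "joint_positions": joint angles; "qvel": joint speeds; "tau": joint torques, N m; "position": TCP position; "tcp_rot": TCP orientation; "force": force on the tool from outside, world axes, zero at the start; "moment": the same for the moment, N m; "opening": opening from 0.0 (shut) to 1.0 (fully open); "grasp_force": force on a finger pad.
Only numpy, scipy, OpenCV 4.12 (cv2) and the standard library are available. Lean on these libraries where they do the work, as an engineer would, in place of code of your own. Each camera call takes 0.05 s, during which the arm holds its last target. There are 200 camera calls.

## Working session

There is one attempt and no reset: what is moved stays moved. The work goes in short steps, Python scripts to look and compute and a tool call to move; the robot and the scene stay as the last step left them, time stands still between calls to the robot, and variables do not carry over. Pictures are saved under pics/ and viewed, at most 10 in all, crops included, and the job is handed in when it is done.

Besides the shell and the picture viewer there is one more tool, called after ">>>" by a JSON object that holds its "op" and its "data". carry_out: Moves the arm, as the interface text tells. Its arguments: {"type":"object","properties":{"deltas":{"type":"array","items":{"type":"array","items":{"type":"array","items":{"type":"number"}}}}},"required":["deltas"]}

```bash
mkdir -p pics
python3 - <<'E'
from rig import telemetry, capture, camera_info
import cv2,numpy as np
np.set_printoptions(precision=4,suppress=True)
s=telemetry.read_state();print(s['time_s'],s['position'],s['tcp_rot'],s['force'])
for n in("scene","top"):
    im=capture(n);cv2.imwrite(f'pics/{n}.png',im[:,:,::-1])
    c=camera_info(n);print(n,c)
print(camera_info("wrist"))
E
```

```text
0.0 [ 0.1786 -0.5982  0.2216] [[ 0.9583  0.2858 -0.0003]
 [ 0.2858 -0.9583  0.0021]
 [ 0.0004 -0.0021 -1.    ]] [-0.414   0.312  -0.0658]
scene {'mtx': array([[430.0707,   0.    , 254.3192],
       [  0.    , 430.0707, 197.3731],
       [  0.    ,   0.    ,   1.    ]]), 'k1': -0.04177260999894583, 'cam_to_world': array([[-0.0327,  0.7266, -0.6863,  1.4562],
       [ 0.9995,  0.0206, -0.0257,  0.0367],
       [-0.0045, -0.6867, -0.7269,  1.2034],
       [ 0.    ,  0.    ,  0.    ,  1.    ]])}
top {'mtx': array([[453.9913,   0.    , 263.079 ],
       [  0.    , 453.9913, 190.9798],
       [  0.    ,   0.    ,   1.    ]]), 'k1': -0.14348673448151567, 'cam_to_world': array([[ 0.0553, -0.9782,  0.2003,  0.1753],
       [-0.9985, -0.0542,  0.0109,  0.0033],
       [ 0.0002, -0.2006, -0.9797,  1.6957],
       [ 0.    ,  0.    ,  0.    ,  1.    ]])}
{'mtx': array([[273.0164,   0.    , 256.3936],
       [  0.    , 273.0164, 186.5542],
       [  0.    ,   0.    ,   1.    ]]), 'k1': -0.017065897363237714, 'T_tool_cam': array([[-0.0007, -0.9664, -0.2571,  0.0699],
       [ 1.    , -0.0008,  0.0001,  0.0001],
       [-0.0003, -0.2571,  0.9664, -0.1612],
       [ 0.    ,  0.    ,  0.    ,  1.    ]])}
```

View pics/scene.png

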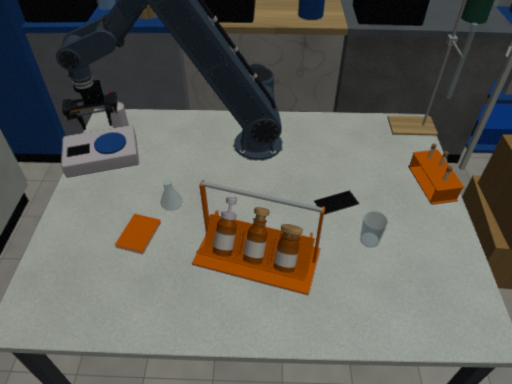

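View pics/top.png

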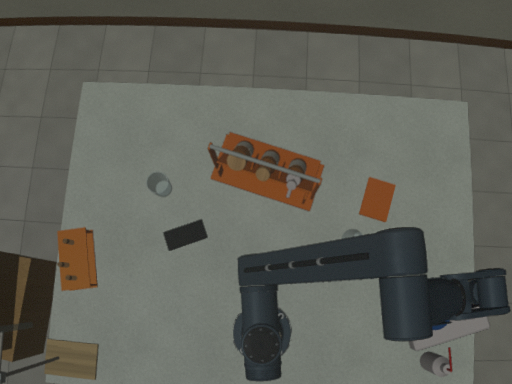

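The scene shows pump (230,210), tall stopper (262,213) and wide stopper (291,230) left to right, with the bar from (202,185) to (322,210). In the top view, wide is at (236,161), tall at (263,174), pump at (293,183). I'll zoom in on both.

```bash
cat > h.py <<'E'
import numpy as np,cv2
from rig import telemetry,capture,camera_info
np.set_printoptions(precision=4,suppress=True)
def cam(n,T=None):
    c=camera_info(n);return c['mtx'],c['k1'],(c['cam_to_world'] if T is None else T@c['T_tool_cam'])
def dist(k): return np.array([k,0,0,0,0.])
def ray(C,px):
    M,k,T=C;u=cv2.undistortPoints(np.array([[px]],float),M,dist(k))[0,0]
    d=T[:3,:3]@np.r_[u,1];return T[:3,3],d/np.linalg.norm(d)
def proj(C,P):
    M,k,T=C;Ti=np.linalg.inv(T);r=cv2.Rodrigues(Ti[:3,:3])[0]
    return cv2.projectPoints(np.array(P,float).reshape(-1,1,3),r,Ti[:3,3],M,dist(k))[0][:,0]
def tri(rs):
    A=0;b=0
    for o,d in rs:
        Q=np.eye(3)-np.outer(d,d);A=A+Q;b=b+Q@o
    p=np.linalg.solve(A,b);return p,[np.linalg.norm((np.eye(3)-np.outer(d,d))@(p-o)) for o,d in rs]
def plane(r,z): o,d=r;return o+d*(z-o[2])/d[2]
def toolT(s):
    T=np.eye(4);T[:3,:3]=s['tcp_rot'];T[:3,3]=s['position'];return T
E
python3 - <<'E'
import cv2,numpy as np
a=cv2.imread('pics/scene.png')[170:300,185:335];b=cv2.imread('pics/top.png')[125:215,200:335]
A=cv2.resize(a,None,fx=4.5,fy=4.5,interpolation=cv2.INTER_CUBIC);B=cv2.resize(b,None,fx=5.5,fy=5.5,interpolation=cv2.INTER_CUBIC)
cv2.imwrite('pics/a.png',np.clip(A*1.5,0,255));cv2.imwrite('pics/b.png',np.clip(B*2.,0,255))
E
```

```text
[ WARN:0@0.064] global loadsave.cpp:1063 imwrite_ Unsupported depth image for selected encoder is fallbacked to CV_8U.
```

View pics/a.png

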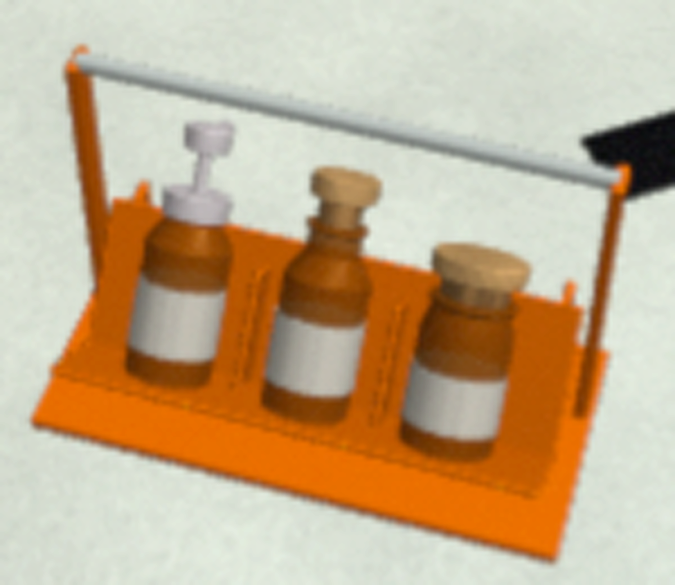

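View pics/b.png

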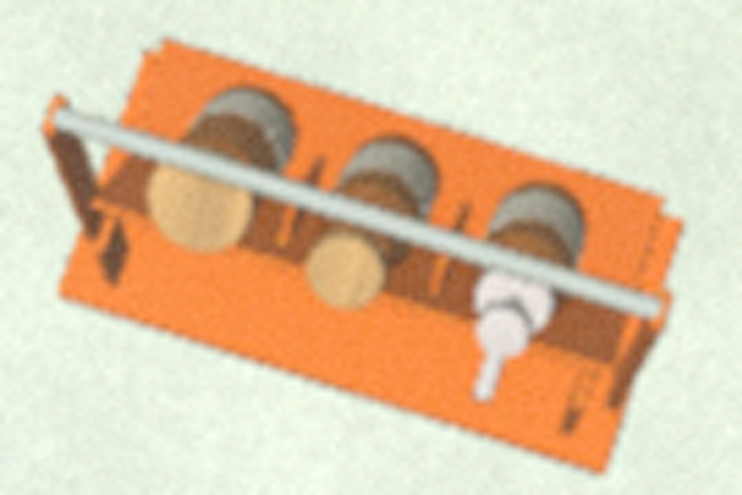

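Crop a: bar from (80,63) to (620,182), tall head about (346,189), wide about (480,269), pump head (210,137). Crop b: bar from (655,303) to (60,118), tall face (345,271), wide (200,205), pump top (502,331).

Run:
```python
from h import *
S=cam('scene');T=cam('top')
pa=lambda u,v:((u+.5)/4.5-.5+185,(v+.5)/4.5-.5+170)
pb=lambda u,v:((u+.5)/5.5-.5+200,(v+.5)/5.5-.5+125)
t=lambda a,b:tri([ray(S,pa(*a)),ray(T,pb(*b))])
b0,e0=t((80,63),(655,303));b1,e1=t((620,182),(60,118));print('bar',b0,e0,b1,e1,np.linalg.norm(b1-b0))
y=(b1-b0);y[2]=0;y/=np.linalg.norm(y);x=np.array([y[1],-y[0],0]);mid=(b0+b1)/2
print('mid',mid,'x',x,'y',y,'yaw',np.degrees(np.arctan2(x[1],x[0])))
n=-np.sin(np.radians(38))*x+np.cos(np.radians(38))*np.array([0,0,1])
for nm,a,b in(('tall',(346,183),(345,271)),('wide',(481,260),(200,205)),('pump',(210,128),(502,331))):
    p,e=t(a,b);d=p-mid
    print(nm,p,e,'rack x,y,z rel bar',d@x,d@y,d[2],'bar dist: along n',-d@n,'perp(x side)',-d@np.cross(y,n))
# rack base corners at z~0 (top view)
for c in((60,295),(605,472),(685,222),(165,38)):print(c,plane(ray(T,pb(*c)),0.02),)
print('n',n)
```

```text
bar [ 0.5153 -0.1591  0.2641] [np.float64(0.00040514800059641775), np.float64(0.00040514800059645846)] [0.6109 0.2031 0.2595] [np.float64(0.0017542549931728769), np.float64(0.001754254993172883)] 0.37460341296998445
mid [0.5631 0.022  0.2618] x [ 0.9669 -0.255   0.    ] y [0.255  0.9669 0.    ] yaw -14.77615913238361
tall [0.5452 0.0257 0.1792] [np.float64(0.00048078295111002566), np.float64(0.0004807829511100291)] rack x,y,z rel bar -0.018289812514715578 -0.0010312320952491798 -0.08262285241173792 bar dist: along n 0.05384736323787108 perp(x side) 0.06528027615447138
wide [0.5902 0.1214 0.1516] [np.float64(0.0003163016251270148), np.float64(0.00031630162512695086)] rack x,y,z rel bar 0.0008378587007166051 0.10299425439125386 -0.11018157059161013 bar dist: along n 0.08734009979926455 perp(x side) 0.06717430663796123
pump [ 0.5089 -0.0729  0.1945] [np.float64(0.0002096715608933911), np.float64(0.00020967156089340657)] rack x,y,z rel bar -0.02824019084073053 -0.1056277469078425 -0.0673424894834691 bar dist: along n 0.035680208331138934 perp(x side) 0.06371375049389692
(60, 295) [0.5562 0.2241 0.02  ]
(605, 472) [ 0.4534 -0.1559  0.02  ]
(685, 222) [ 0.6322 -0.2055  0.02  ]
(165, 38) [0.7462 0.1649 0.02  ]
n [-0.5953  0.157   0.788 ]
```

```bash
cat >> h.py <<'E'
from scipy.spatial.transform import Rotation as Ro
X=np.array([.9669,-.255,0]);Y=np.array([.255,.9669,0]);N=np.array([-.5953,.157,.788])
RT=np.column_stack([np.cross(Y,-N),Y,-N])
def down(az):
    a=np.radians(az);x=np.array([np.cos(a),np.sin(a),0]);z=np.array([0,0,-1.]);return np.column_stack([x,np.cross(z,x),z])
def delta(p,R,frm=None):
    if frm is None: s=telemetry.read_state();frm=(np.array(s['position']),np.array(s['tcp_rot']))
    p0,R0=frm
    return np.r_[R0.T@(np.array(p)-p0)/.15,np.degrees(Ro.from_matrix(R0.T@R).as_rotvec())/360]
E
python3 - <<'E'
from h import *
print(RT)
print(delta((.36,-.42,.36),down(81.6)), 'then')
f=(np.array((.36,-.42,.36)),down(81.6)); R2=down(140)
print(delta((.45,-.15,.38),R2,f)); print(delta((.46,.045,.32),RT,((.45,-.15,.38),R2)))
E
```

```text
[[-0.7619  0.255   0.5953]
 [ 0.2009  0.9669 -0.157 ]
 [-0.6156  0.     -0.788 ]]
[ 1.4991 -0.7949 -0.9203 -0.0002 -0.0002 -0.1805] then
[ 1.8683  0.3306 -0.1333  0.      0.     -0.1622]
[ 0.7846  1.0387  0.4    -0.0232 -0.1038 -0.0675]
```

>>> {"op": "carry_out", "data": {"deltas": [[[0.1, -0.05, -0.2, 0, 0, -0.015, 1], [0.2, -0.1, -0.35, 0, 0, -0.03, 1], [0.35, -0.18, -0.5, 0, 0, -0.05, 1], [0.5, -0.26, -0.65, 0, 0, -0.07, 1], [0.65, -0.34, -0.8, 0, 0, -0.09, 1], [0.78, -0.4, -0.92, 0, 0, -0.11, 1], [0.88, -0.46, -0.95, 0, 0, -0.13, 1], [0.95, -0.5, -0.95, 0, 0, -0.15, 1], [1, -0.53, -0.95, 0, 0, -0.165, 1], [1, -0.53, -0.95, 0, 0, -0.18, 1]]]}}

```text
time_s: 0.93
position: [0.3009, -0.4779, 0.365]
tcp_rot: [[0.143, 0.99, 0.0], [0.99, -0.143, 0.001], [0.001, 0.0, -1.0]]
force: [0.3, -0.2, 0.3]
opening: 0.326
grasp_force: 0.0
```

Run:
```python
from h import *
s=telemetry.read_state();print(s['time_s'],s['position'],s['joint_positions'],s['force'])
print(delta((.42,-.27,.37),down(140)))
```

```text
0.9333 [ 0.3009 -0.4779  0.365 ] [-69.171   17.8454  79.5325   0.0505  82.6865 -60.9835] [ 0.2903 -0.1864  0.2601]
[ 1.4851  0.5886 -0.0312  0.0001 -0.0002 -0.1616]
```

>>> {"op": "carry_out", "data": {"deltas": [[[0.12, 0.04, 0, 0, 0, -0.018, 1], [0.25, 0.09, 0, 0, 0, -0.036, 1], [0.4, 0.15, 0, 0, 0, -0.054, 1], [0.55, 0.2, 0, 0, 0, -0.072, 1], [0.7, 0.26, 0, 0, 0, -0.09, 1], [0.82, 0.31, 0, 0, 0, -0.108, 1], [0.92, 0.36, 0, 0, 0, -0.126, 1], [0.98, 0.39, 0, 0, 0, -0.144, 1], [1, 0.4, 0, 0, 0, -0.162, 1], [1, 0.4, 0, 0, 0, -0.162, 1]]]}}

```text
time_s: 1.77
position: [0.3817, -0.3393, 0.3647]
tcp_rot: [[-0.765, 0.644, -0.0], [0.644, 0.765, 0.001], [0.001, 0.0, -1.0]]
force: [0.1, -0.0, -0.2]
opening: 0.007
grasp_force: 0.0
```

Run:
```python
from h import *
s=telemetry.read_state();print(s['time_s'],s['position'],s['joint_positions'],s['force'])
print(delta((.43,-.15,.37),down(150)),delta((.43,-.15,.36),RT))
```

```text
1.7667 [ 0.3817 -0.3393  0.3647] [ -54.1921   12.9022   86.5977    0.0124   80.5606 -104.1248] [ 0.1102 -0.0347 -0.1568]
[ 0.5659  1.1728 -0.0342  0.0001 -0.0001 -0.028 ] [ 0.5658  1.1728  0.0325 -0.0232 -0.1039 -0.0677]
```

>>> {"op": "carry_out", "data": {"deltas": [[[0.06, 0.12, 0, -0.003, -0.011, -0.007, 1], [0.12, 0.25, 0, -0.005, -0.022, -0.014, 1], [0.2, 0.4, 0, -0.008, -0.034, -0.022, 1], [0.27, 0.55, 0, -0.01, -0.046, -0.03, 1], [0.34, 0.7, 0, -0.013, -0.058, -0.038, 1], [0.4, 0.82, 0, -0.016, -0.07, -0.046, 1], [0.45, 0.92, 0, -0.019, -0.083, -0.054, 1], [0.48, 0.98, 0, -0.021, -0.094, -0.061, 1], [0.49, 1, 0, -0.023, -0.104, -0.068, 1], [0.49, 1, 0, -0.023, -0.104, -0.068, 1]]]}}

```text
time_s: 2.6
position: [0.42, -0.1762, 0.3628]
tcp_rot: [[-0.762, 0.259, 0.593], [0.205, 0.966, -0.158], [-0.614, 0.002, -0.789]]
force: [0.7, -0.2, -0.4]
opening: 0.004
grasp_force: 0.0
```

Run:
```python
from h import *
s=telemetry.read_state();print(s['time_s'],s['position'],s['joint_positions'],s['force'])
print(delta(np.array((.5452,.0257,.1792))+.10*N,RT))
```

```text
2.6 [ 0.42   -0.1762  0.3628] [ -52.3814   -7.0664  119.2964   34.3687   41.4456 -148.193 ] [ 0.7173 -0.2283 -0.4006]
[ 0.3929  1.5133  0.5825 -0.0002 -0.0003 -0.0007]
```

>>> {"op": "carry_out", "data": {"deltas": [[[0.03, 0.12, 0, 0, 0, 0, 1], [0.06, 0.25, 0, 0, 0, 0, 1], [0.1, 0.4, 0, 0, 0, 0, 1], [0.15, 0.55, 0, 0, 0, 0, 1], [0.2, 0.7, 0, 0, 0, 0, 1], [0.25, 0.82, 0, 0, 0, 0, 1], [0.3, 0.92, 0, 0, 0, 0, 1], [0.33, 0.98, 0, 0, 0, 0, 1], [0.33, 1, 0, 0, 0, 0, 1], [0.33, 1, 0, 0, 0, 0, 1]]]}}

```text
time_s: 3.43
position: [0.4239, -0.0233, 0.3344]
tcp_rot: [[-0.761, 0.258, 0.595], [0.203, 0.966, -0.16], [-0.616, -0.001, -0.788]]
force: [0.6, -1.4, 0.8]
opening: 0.005
grasp_force: 0.0
```

Run:
```python
from h import *
s=telemetry.read_state();print(s['time_s'],s['position'],s['joint_positions'],s['force'])
im=capture('wrist');cv2.imwrite('pics/w1.png',im[:,:,::-1]);np.save('w1T.npy',toolT(s))
print(delta(np.array((.5452,.0257,.1792))+.08*N,RT))
```

```text
3.4333 [ 0.4239 -0.0233  0.3344] [ -21.0728   -7.6352  125.1031    8.8044   24.9207 -102.8579] [ 0.6002 -1.4403  0.8071]
[ 0.0909  0.5271  0.7103 -0.0006  0.0002 -0.0003]
```

View pics/w1.png

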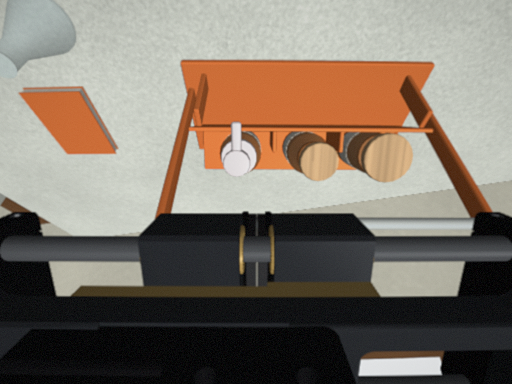

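The wrist view shows pump (236,162), tall face (320,160), wide face (388,157), and the bar behind the gripper. I'll refine using colour masks in the wrist and top views.

Run:
```python
from h import *
W=cam('wrist',np.load('w1T.npy'));T=cam('top');S=cam('scene')
def blobs(f,roi):
    im=cv2.imread(f);h=cv2.cvtColor(im,cv2.COLOR_BGR2HSV)
    m=cv2.inRange(h,(10,70,80),(24,175,255));r=np.zeros_like(m);x0,y0,x1,y1=roi;r[y0:y1,x0:x1]=m[y0:y1,x0:x1]
    r=cv2.morphologyEx(r,cv2.MORPH_OPEN,np.ones((3,3)))
    cs=[c for c in cv2.findContours(r,0,1)[0] if cv2.contourArea(c)>60]
    return sorted([(cv2.fitEllipse(cv2.convexHull(c)),cv2.boundingRect(c),cv2.contourArea(c)) for c in cs],key=lambda e:-e[2])
w=blobs('pics/w1.png',(290,120,430,200));t=blobs('pics/top.png',(215,140,285,190));s=blobs('pics/scene.png',(240,190,310,245))
for n,b in zip('wts',(w,t,s)):
    for e in b: print(n,e)
mid=np.array([.5631,.022,.2618])
for nm,a,b in(('tall',w[1],t[1]),('wide',w[0],t[0])):
    p,e=tri([ray(W,a[0][0]),ray(T,b[0][0])]);d=p-mid;print(nm,p,e,d@X,d@Y,d[2])
for p in((.5452,.0257,.1792),(.5902,.1214,.1516)):print(proj(W,p),proj(T,p))
```

```text
w (((384.76861572265625, 155.82398986816406), (50.04098129272461, 54.75513458251953), 84.1340560913086), (358, 131, 55, 51), 2033.5)
w (((319.4817199707031, 156.88717651367188), (46.0523681640625, 71.26757049560547), 111.88167572021484), (290, 130, 66, 51), 1848.0)
t (((234.0697479248047, 162.89202880859375), (13.937018394470215, 33.68558883666992), 106.29640197753906), (218, 155, 32, 16), 266.5)
t (((262.0577392578125, 174.04884338378906), (13.280451774597168, 15.763108253479004), 132.28555297851562), (255, 167, 15, 15), 154.0)
s (((292.1485595703125, 229.50814819335938), (11.741181373596191, 20.3330135345459), 106.99974060058594), (283, 224, 19, 13), 146.0)
s (((261.73358154296875, 213.2091064453125), (13.01284408569336, 15.20778751373291), 148.1365203857422), (256, 207, 13, 14), 110.0)
tall [0.5457 0.0277 0.1738] [np.float64(0.0006388632655901202), np.float64(0.0006388632655901036)] -0.01826042818165264 0.001119296025038857 -0.08799448987058667
wide [0.587  0.1229 0.1543] [np.float64(0.005198916797603048), np.float64(0.00519891679760297)] -0.0026409501508160224 0.10366973874219088 -0.1074500542188277
[[317.9252 160.0615]] [[262.4525 173.8541]]
[[386.6602 154.713 ]] [[236.0412 161.867 ]]
```

Run:
```python
from h import *
t=np.array((.5455,.027,.178))
print(delta(t+.06*N,RT)); print(delta(t+.01*N,RT))
```

```text
[ 0.0962  0.5364  0.8497 -0.0006  0.0002 -0.0003]
[ 0.0965  0.5376  1.183  -0.0006  0.0002 -0.0003]
```

>>> {"op": "carry_out", "data": {"deltas": [[[0.03, 0.12, 0, 0, 0, 0, 1], [0.06, 0.25, 0, 0, 0, 0, 1], [0.09, 0.4, 0.05, 0, 0, 0, 1], [0.1, 0.5, 0.15, 0, 0, 0, 1], [0.1, 0.54, 0.28, 0, 0, 0, 1], [0.1, 0.54, 0.43, 0, 0, 0, 1], [0.1, 0.54, 0.58, 0, 0, 0, 1], [0.1, 0.54, 0.71, 0, 0, 0, 1], [0.1, 0.54, 0.8, 0, 0, 0, 1], [0.1, 0.54, 0.85, 0, 0, 0, 1]]]}}

```text
time_s: 4.32
position: [0.51, 0.036, 0.2241]
tcp_rot: [[-0.76, 0.261, 0.595], [0.204, 0.965, -0.162], [-0.616, -0.001, -0.787]]
force: [0.6, -0.3, 0.9]
opening: 0.006
grasp_force: 0.0
```

Run:
```python
from h import *
s=telemetry.read_state();print(s['time_s'],s['position'],s['joint_positions'],s['force'],s['force']@N)
im=capture('wrist');cv2.imwrite('pics/w2.png',im[:,:,::-1]);np.save('w2T.npy',toolT(s))
t=np.array((.5455,.027,.178));print(delta(t,RT),proj(cam('wrist',toolT(s)),t))
```

```text
4.3167 [0.51   0.036  0.2241] [ -4.5095  15.8427 124.8212 -75.0042   6.8072  -6.7644] [ 0.6105 -0.3091  0.9001] 0.297300322389624
[-0.0035  0.0055  0.3847 -0.0008  0.     -0.0005] [[257.5324 200.8978]]
```

View pics/w2.png

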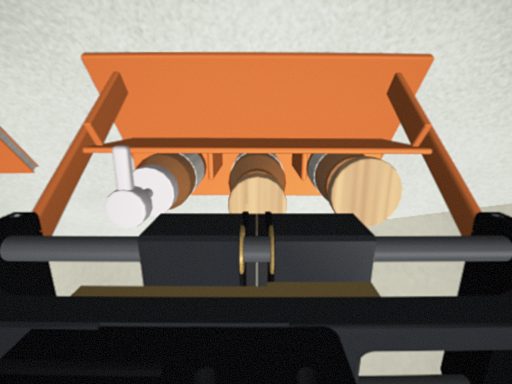

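The heads are as measured: tall (257,195) matches its projection, and wide is at (366,192). Joints 4 and 5 are near their limits here (-75°, 7°), so I'll fit the arm's kinematics to choose a reachable pressing tilt.

```bash
cat >> h.py <<'E'
r_=lambda ax,a:Ro.from_euler(ax,a,degrees=True).as_matrix()
D=[([-83.623,30.224,82.088,0,67.689,-10.227],[.1786,-.5982,.2216]),([-69.171,17.8454,79.5325,.0505,82.6865,-60.9835],[.3009,-.4779,.365]),
([-54.1921,12.9022,86.5977,.0124,80.5606,-104.1248],[.3817,-.3393,.3647]),([-52.3814,-7.0664,119.2964,34.3687,41.4456,-148.193],[.42,-.1762,.3628]),
([-21.0728,-7.6352,125.1031,8.8044,24.9207,-102.8579],[.4239,-.0233,.3344]),([-4.5095,15.8427,124.8212,-75.0042,6.8072,-6.7644],[.51,.036,.2241])]
def frames(q):
    A=r_('z',q[0]);B=A@r_('y',q[1]);C=B@r_('y',q[2]);R=C@r_('z',q[3])@r_('y',q[4])@r_('z',q[5])@r_('z',90);return A,B,C,R
def row(q):
    A,B,C,R=frames(q);return np.column_stack([A[:,0],A[:,2],B[:,0],B[:,2],C[:,0],C[:,2],R[:,2]])
PAR=np.linalg.lstsq(np.vstack([row(q) for q,_ in D]),np.hstack([p for _,p in D]),rcond=1e-4)[0]
def fk(q): return row(q)@PAR,frames(q)[3]
E
python3 - <<'E'
from h import *
from scipy.optimize import least_squares
print(PAR)
for q,p in D: print(fk(q)[0]-p,end=' ')
print(fk(D[-1][0])[1])
lo=np.array([-176,-43,12.5,-80,1,-162]);hi=np.array([176,126,139,260,151,162])
mid=np.array([.5631,.022,.2618])
for nm,t in(('tall',(.5455,.027,.178)),('wide',(.590,.123,.151))):
  for off in(-.018,.05):
    for tilt in(0,6,10,14,18):
     for yaw in(0,12):
      # tool z rotated toward vertical by tilt about rack y, then yaw about world z
      R=r_('z',yaw)@Ro.from_rotvec(np.radians(tilt)*Y).as_matrix()@RT
      t0=np.array(t)+off*N
      f=lambda q:np.r_[(fk(q)[0]-t0)*1000,Ro.from_matrix(fk(q)[1].T@R).as_rotvec()*500]
      best=min((least_squares(f,np.clip(s,lo+.1,hi-.1),bounds=(lo,hi)) for s in (D[4][0],[5,20,115,-30,15,-60],[5,20,115,30,15,-100])),key=lambda r:r.cost)
      xb=(mid-t0)@R[:,0];zb=-(mid-t0)@R[:,2]
      print(nm,off,tilt,yaw,round(best.cost,2),best.x.round(1),'dev',round(np.degrees(np.arccos(-R[:,2]@N)),1),'bar x,z',xb.round(4),zb.round(4))
E
```

```text
[-0.0871  0.4615 -0.0769  0.7403  0.2365  0.5281  0.5129]
[-0.11   -0.0158 -0.0138] [-0.1016 -0.0447  0.0096] [-0.0981 -0.0536  0.0023] [-0.0272 -0.0195  0.0004] [-0.0276 -0.094  -0.0068] [-0.0127 -0.1341  0.0084] [[-0.7604  0.2607  0.5948]
 [ 0.2044  0.9654 -0.1618]
 [-0.6164 -0.0014 -0.7874]]
tall -0.018 0 0 136.21 [ 23.   27.5 118.4 -80.   22.4  21.2] dev 0.4 bar x,z -0.066 0.0728
tall -0.018 0 12 454.68 [  8.5  24.7 119.5 -80.    6.7  -0.8] dev 7.4 bar x,z -0.0658 0.0729
tall -0.018 6 0 0.0 [ 17.7  26.  115.9 -59.1  19.4  -4.1] dev 6.0 bar x,z -0.058 0.0793
tall -0.018 6 12 0.0 [  7.5  25.4 117.9 -46.4   7.5 -35.2] dev 9.1 bar x,z -0.0578 0.0794
tall -0.018 10 0 0.0 [ 14.8  24.7 112.8 -38.2  22.  -27.2] dev 10.0 bar x,z -0.0524 0.0831
tall -0.018 10 12 0.0 [  6.5  24.1 114.4 -17.6  14.5 -64.8] dev 11.9 bar x,z -0.0522 0.0832
tall -0.018 14 0 0.0 [ 12.3  24.1 109.7 -24.4  26.7 -42.9] dev 14.0 bar x,z -0.0464 0.0866
tall -0.018 14 12 0.0 [  5.6  23.5 110.9  -9.1  22.  -73.9] dev 15.2 bar x,z -0.0462 0.0867
tall -0.018 18 0 0.0 [ 10.1  24.1 106.4 -15.7  32.2 -53.1] dev 18.0 bar x,z 
[... 2088 characters left out ...]
 0 0.0 [ 33.9  24.7 110.3 -48.5  32.1  -2.2] dev 6.0 bar x,z -0.0637 0.0444
wide 0.05 6 12 0.0 [ 26.5  23.2 113.6 -46.8  20.8 -19.7] dev 9.1 bar x,z -0.0447 0.0562
wide 0.05 10 0 0.0 [ 30.4  23.7 107.7 -37.   33.6 -16.3] dev 10.0 bar x,z -0.0605 0.0487
wide 0.05 10 12 0.0 [ 24.   22.3 110.4 -30.2  24.9 -38.1] dev 11.9 bar x,z -0.0407 0.0592
wide 0.05 14 0 0.0 [ 27.2  23.3 105.  -27.2  36.5 -28.2] dev 14.0 bar x,z -0.0569 0.0528
wide 0.05 14 12 0.0 [ 21.8  22.1 107.2 -19.7  30.2 -50.1] dev 15.2 bar x,z -0.0365 0.0619
wide 0.05 18 0 0.0 [ 24.2  23.4 102.2 -19.4  40.3 -37.7] dev 18.0 bar x,z -0.0531 0.0567
wide 0.05 18 12 0.0 [ 19.9  22.4 103.9 -13.   35.9 -58. ] dev 18.8 bar x,z -0.0321 0.0643
```

The fit needs a lateral shoulder offset, so I'm adding that.

```bash
sed -i 's/return np.column_stack(\[A\[:,0\],A\[:,2\]/E_=C@r_("z",q[3])@r_("y",q[4]);return np.column_stack([A[:,0],A[:,1],E_[:,0],E_[:,1],A[:,2]/' h.py
cat > ik.py <<'E'
from h import *
from scipy.optimize import least_squares
lo=np.array([-176,-43,12.5,-80,1,-162]);hi=np.array([176,126,139,260,151,162])
def ik(t0,R):
    f=lambda q:np.r_[(fk(q)[0]-t0)*1000,Ro.from_matrix(fk(q)[1].T@R).as_rotvec()*500]
    return min((least_squares(f,np.clip(s,lo+.1,hi-.1),bounds=(lo,hi)) for s in (D[4][0],[5,20,115,-30,15,-60],[5,20,115,30,15,-100])),key=lambda r:r.cost)
def RR(tilt,yaw): return r_('z',yaw)@Ro.from_rotvec(np.radians(tilt)*Y).as_matrix()@RT
E
python3 - <<'E'
from ik import *
print(PAR)
for q,p in D: print(fk(q)[0]-p,end=' ')
mid=np.array([.5631,.022,.2618])
for nm,t in(('tall',(.5455,.027,.178)),('wide',(.590,.123,.151))):
  for off in(-.018,.05):
    for tilt in(0,5,10,15):
     for yaw in(0,12):
      R=RR(tilt,yaw);t0=np.array(t)+off*N;best=ik(t0,R)
      xb=(mid-t0)@R[:,0];zb=-(mid-t0)@R[:,2]
      print(nm,off,tilt,yaw,round(best.cost,2),best.x.round(1),'dev',round(np.degrees(np.arccos(-R[:,2]@N)),1),'bar x,z',xb.round(4),zb.round(4))
E
```

```text
[-0.0022  0.1119  0.0008 -0.0009  0.2761  0.0029  0.5865  0.1147  0.3925
  0.3045]
[-0.0001  0.0001  0.0002] [-0.0001 -0.     -0.0002] [ 0.0001 -0.0001  0.    ] [ 0.0001  0.0001 -0.    ] [-0.      0.0001  0.0001] [ 0.      0.     -0.0001] tall -0.018 0 0 332.65 [ -5.9  24.2 119.4 -80.    5.4  -2.8] dev 0.4 bar x,z -0.066 0.0728
tall -0.018 0 12 503.19 [ -10.5   23.3  119.8   65.8    4.  -162. ] dev 7.4 bar x,z -0.0658 0.0729
tall -0.018 5 0 0.0 [ -6.5  25.3 119.2 -58.5   5.3 -24.6] dev 5.0 bar x,z -0.0594 0.0782
tall -0.018 5 12 0.16 [ -11.9   24.7  120.3   64.4    5.5 -162. ] dev 8.6 bar x,z -0.0592 0.0784
tall -0.018 10 0 0.0 [ -7.   24.7 115.6 -17.1  12.5 -66.3] dev 10.0 bar x,z -0.0524 0.0831
tall -0.018 10 12 0.0 [ -11.3   24.2  116.6   19.3   12.1 -116.4] dev 11.9 bar x,z -0.0522 0.0832
tall -0.018 15 0 0.0 [ -7.4  24.6 112.   -8.1  20.8 -75.6] dev 15.0 bar x,z -0.0449 0.0874
tall -0.018 15 12 0.0 [ -10.8   24.2  112.8    8.9   20.4 -105.8] dev 16.1 bar x,z -0.0447 0.0875
tall 0.05 0 0 0.71 [ -4.9  16.9 124.5 -80.    6.1  -2.2] dev 0.4 bar x,z -0.066 0.0048
tall 0.05 0 12 29.75
[... 1361 characters left out ...]
.05 0 0 0.0 [  9.9  24.8 116.3 -77.   15.3   6.5] dev 0.4 bar x,z -0.068 0.0375
wide 0.05 0 12 11.0 [  4.4  23.3 118.5 -80.    4.5  -4.3] dev 7.4 bar x,z -0.0504 0.0513
wide 0.05 5 0 0.0 [  8.7  23.9 113.2 -46.6  17.4 -24.7] dev 5.0 bar x,z -0.0645 0.0433
wide 0.05 5 12 0.0 [  4.   22.9 115.4 -22.8   9.6 -61.8] dev 8.6 bar x,z -0.0457 0.0555
wide 0.05 10 0 0.0 [  7.5  23.6 109.9 -27.5  22.7 -44.4] dev 10.0 bar x,z -0.0605 0.0487
wide 0.05 10 12 0.0 [  3.7  22.6 111.8  -9.8  17.9 -74.9] dev 11.9 bar x,z -0.0407 0.0592
wide 0.05 15 0 0.0 [  6.4  23.7 106.6 -16.8  29.1 -55.6] dev 15.0 bar x,z -0.056 0.0538
wide 0.05 15 12 0.0 [  3.3  22.9 108.2  -5.4  26.2 -79.6] dev 16.1 bar x,z -0.0354 0.0625
```

```bash
cat >> ik.py <<'E'
R8=RR(8,0)
TALL=np.array((.5455,.027,.178))+.005*RT[:,0]
WIDE=np.array((.590,.123,.151))+.005*RT[:,0]
E
python3 - <<'E'
from ik import *
for o in(.05,.012,0,-.018):print(ik(TALL+o*N,R8).x.round(1),delta(TALL+o*N,R8))
E
```

```text
[ -5.7  16.1 119.5 -17.2  15.4 -65.5] [ 0.0298  0.0037  0.0513 -0.0008  0.0222 -0.0006]
[ -6.3  21.2 118.6 -22.1  11.3 -60.9] [ 0.0298  0.005   0.3047 -0.0008  0.0222 -0.0006]
[ -6.4  22.7 118.3 -24.3  10.1 -58.8] [ 0.0298  0.0054  0.3847 -0.0008  0.0222 -0.0006]
[ -6.7  25.  117.7 -28.2   8.6 -55. ] [ 0.0298  0.0061  0.5047 -0.0008  0.0222 -0.0006]
```

>>> {"op": "carry_out", "data": {"deltas": [[[0.01, 0, 0, 0, 0.005, 0, 1], [0.02, 0, 0, 0, 0.01, 0, 1], [0.03, 0, 0, 0, 0.016, 0, 1], [0.03, 0, 0, 0, 0.022, 0, 1], [0.03, 0, 0.02, 0, 0.022, 0, 1], [0.03, 0, 0.07, 0, 0.022, 0, 1], [0.03, 0, 0.14, 0, 0.022, 0, 1], [0.03, 0, 0.21, 0, 0.022, 0, 1], [0.03, 0, 0.27, 0, 0.022, 0, 1], [0.03, 0, 0.3, 0, 0.022, 0, 1]]]}}

```text
time_s: 5.2
position: [0.5323, 0.0301, 0.1857]
tcp_rot: [[-0.836, 0.259, 0.484], [0.223, 0.966, -0.132], [-0.502, -0.002, -0.865]]
force: [-0.6, -0.4, 0.6]
opening: 0.006
grasp_force: 0.0
```

Run:
```python
from ik import *
s=telemetry.read_state();print(s['time_s'],s['joint_positions'],s['force'],s['force']@N, (s['position']-TALL)@N)
print(delta(TALL,R8),delta(TALL-.01*N,R8))
```

```text
5.2 [ -6.1153  20.95   119.0283 -24.2169  11.1951 -58.554 ] [-0.6444 -0.3795  0.6233] 0.815176336666462 0.014461875833528903
[-0.0195  0.0027  0.0946 -0.0007  0.0003 -0.0004] [-0.0286  0.003   0.1607 -0.0007  0.0003 -0.0004]
```

>>> {"op": "carry_out", "data": {"deltas": [[[-0.003, 0, 0.015, 0, 0, 0, 1], [-0.006, 0.001, 0.03, 0, 0, 0, 1], [-0.009, 0.001, 0.045, 0, 0, 0, 1], [-0.012, 0.001, 0.06, 0, 0, 0, 1], [-0.015, 0.002, 0.075, 0, 0, 0, 1], [-0.018, 0.002, 0.09, 0, 0, 0, 1], [-0.02, 0.002, 0.105, 0, 0, 0, 1], [-0.023, 0.003, 0.12, 0, 0, 0, 1], [-0.025, 0.003, 0.132, 0, 0, 0, 1], [-0.027, 0.003, 0.144, 0, 0, 0, 1]]]}}

```text
time_s: 6.03
position: [0.5445, 0.0275, 0.17]
tcp_rot: [[-0.837, 0.258, 0.483], [0.221, 0.966, -0.132], [-0.501, -0.003, -0.865]]
force: [-4.0, -0.5, 4.1]
opening: 0.006
grasp_force: 3.2
```

```bash
cat > st.py <<'E'
from ik import *
import sys
G=globals()[sys.argv[1]]
s=telemetry.read_state();print(s['time_s'],s['joint_positions'].round(1),s['force'],'Fn',s['force']@N,'off mm',(s['position']-G)@N*1000,'lat',(s['position']-G)@RT*1000)
for o in sys.argv[2:]:print(o,delta(G+float(o)*N,R8))
E
python3 st.py TALL -.010 -.018
```

```text
6.0333 [ -6.3  23.6 118.3 -28.5   9.4 -54.5] [-4.0211 -0.4961  4.1281] Fn 5.568778307031424 off mm -5.60685621881976 lat [0.7825 0.2085 5.6069]
-.010 [-0.0092 -0.0013  0.0283 -0.0007  0.0002 -0.0001]
-.018 [-0.0166 -0.001   0.0811 -0.0007  0.0002 -0.0001]
```

>>> {"op": "carry_out", "data": {"deltas": [[[-0.001, 0, 0.006, 0, 0, 0, 1], [-0.002, 0, 0.011, 0, 0, 0, 1], [-0.002, 0, 0.016, 0, 0, 0, 1], [-0.003, 0, 0.021, 0, 0, 0, 1], [-0.004, 0, 0.027, 0, 0, 0, 1], [-0.005, 0, 0.032, 0, 0, 0, 1], [-0.005, 0, 0.037, 0, 0, 0, 1], [-0.006, 0, 0.042, 0, 0, 0, 1], [-0.007, 0, 0.048, 0, 0, 0, 1], [-0.007, 0, 0.053, 0, 0, 0, 1]]]}}

```text
time_s: 6.87
position: [0.5469, 0.0269, 0.1664]
tcp_rot: [[-0.836, 0.257, 0.485], [0.22, 0.966, -0.132], [-0.503, -0.004, -0.864]]
force: [-31.7, 2.6, 47.1]
opening: 0.004
grasp_force: 28.0
```

```bash
python3 st.py TALL -.018
```

```text
6.8667 [ -6.4  24.2 118.3 -30.5   8.8 -52.5] [-31.6722   2.5932  47.1481] Fn 56.414308500929536 off mm -10.002831641787136 lat [ 0.9986  0.2229 10.0028]
-.018 [-0.0138 -0.0013  0.0519 -0.0007  0.0005  0.    ]
```

>>> {"op": "carry_out", "data": {"deltas": [[[0.005, 0, -0.03, 0, 0, 0, 1], [0.01, 0, -0.07, 0, 0, 0, 1], [0.017, 0, -0.12, 0, 0, 0, 1], [0.025, 0, -0.18, 0, 0, 0, 1], [0.035, 0, -0.25, 0, 0, 0, 1], [0.045, 0, -0.32, 0, 0, 0, 1], [0.053, 0, -0.38, 0, 0, 0, 1], [0.06, 0, -0.43, 0, 0, 0, 1], [0.067, 0, -0.48, 0, 0, 0, 1], [0.07, 0, -0.5, 0, 0, 0, 1]]]}}

```text
time_s: 7.7
position: [0.5049, 0.0387, 0.2241]
tcp_rot: [[-0.836, 0.257, 0.486], [0.221, 0.966, -0.131], [-0.503, -0.002, -0.864]]
force: [0.7, -0.0, 0.1]
opening: 0.004
grasp_force: 0.0
```

```bash
python3 st.py TALL; python3 st.py WIDE .07 .05 .012
python3 - <<'E'
from h import *
s=telemetry.read_state();im=capture('wrist');cv2.imwrite('pics/w3.png',im[:,:,::-1])
t=np.array((.5455,.027,.178));w=np.array((.590,.123,.151))
C=cam('wrist',toolT(s));print(proj(C,[t,t-.010*N,w]))
E
```

```text
7.7 [ -5.2  14.5 119.8 -17.6  16.6 -64.7] [ 0.7375 -0.0468  0.0633] Fn -0.3965095802365064 off mm 62.34044947604856 lat [ -0.138    0.9603 -62.3404]
7.7 [ -5.2  14.5 119.8 -17.6  16.6 -64.7] [ 0.7375 -0.0468  0.0633] Fn -0.3965095802365064 off mm 95.03529947604855 lat [  -2.1449 -103.2096  -95.0353]
.07 [-0.0081  0.6886  0.1651 -0.0005  0.0006 -0.0001]
.05 [-0.0262  0.6891  0.2972 -0.0005  0.0006 -0.0001]
.012 [-0.0605  0.6899  0.5482 -0.0005  0.0006 -0.0001]
[[255.9388 214.0941]
 [255.9972 211.6037]
 [361.722  204.5784]]
```

View pics/w3.png

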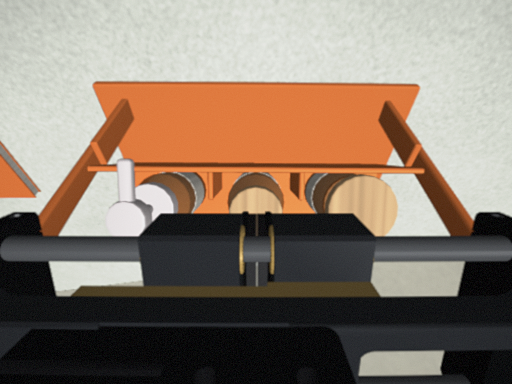

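The tall head is now lower at (256,205). The wide face centre is at (362,206), matching its projection, and the pump looks unmoved. Next is the wide jar.

>>> {"op": "carry_out", "data": {"deltas": [[[0, 0.06, 0, 0, 0, 0, 1], [0, 0.15, 0, 0, 0, 0, 1], [0, 0.26, 0.01, 0, 0, 0, 1], [0, 0.38, 0.05, 0, 0, 0, 1], [-0.005, 0.5, 0.12, 0, 0, 0, 1], [-0.015, 0.6, 0.21, 0, 0, 0, 1], [-0.03, 0.66, 0.32, 0, 0, 0, 1], [-0.045, 0.69, 0.42, 0, 0, 0, 1], [-0.055, 0.69, 0.5, 0, 0, 0, 1], [-0.06, 0.69, 0.54, 0, 0, 0, 1]]]}}

```text
time_s: 8.58
position: [0.5791, 0.1261, 0.1558]
tcp_rot: [[-0.837, 0.257, 0.483], [0.221, 0.966, -0.131], [-0.501, -0.003, -0.866]]
force: [-0.3, -0.9, 0.4]
opening: 0.008
grasp_force: 0.0
```

```bash
python3 st.py WIDE 0 -.008
```

```text
8.5833 [  7.2  28.4 110.9 -41.7  16.6 -30.3] [-0.3114 -0.8687  0.4213] Fn 0.3809456685153908 off mm 10.721499187382438 lat [  0.9771   0.2108 -10.7215]
0 [-0.0163 -0.0012  0.0699 -0.0006  0.0001  0.    ]
-.008 [-0.0237 -0.001   0.1227 -0.0006  0.0001  0.    ]
```

>>> {"op": "carry_out", "data": {"deltas": [[[-0.002, 0, 0.013, 0, 0, 0, 1], [-0.004, 0, 0.026, 0, 0, 0, 1], [-0.007, 0, 0.039, 0, 0, 0, 1], [-0.009, 0, 0.052, 0, 0, 0, 1], [-0.012, 0, 0.065, 0, 0, 0, 1], [-0.014, 0, 0.078, 0, 0, 0, 1], [-0.016, 0, 0.09, 0, 0, 0, 1], [-0.019, 0, 0.1, 0, 0, 0, 1], [-0.021, 0, 0.11, 0, 0, 0, 1], [-0.023, 0, 0.12, 0, 0, 0, 1]]]}}

```text
time_s: 9.42
position: [0.5841, 0.1246, 0.1445]
tcp_rot: [[-0.84, 0.247, 0.483], [0.211, 0.969, -0.129], [-0.5, -0.007, -0.866]]
force: [-28.5, 5.3, 20.2]
opening: 0.004
grasp_force: 3.0
```

```bash
python3 st.py WIDE -.018
```

```text
9.4167 [  6.8  29.8 110.8 -44.2  15.4 -28.5] [-28.4673   5.3299  20.2307] Fn 33.725167511837746 off mm -1.353005716116711 lat [3.8599 0.0715 1.353 ]
-.018 [-0.0409 -0.0007  0.1063 -0.0003 -0.      0.0017]
```

The force here is off-axis with little load on the fingers. That suggests the gripper body's +y end is touching the rack's end upright, so I'll back off and press nearer the robot side and inward.

>>> {"op": "carry_out", "data": {"deltas": [[[0.015, 0, -0.02, 0, 0, 0, 1], [0.03, 0, -0.05, 0, 0, 0, 1], [0.04, 0, -0.09, 0, 0, 0, 1], [0.05, -0.01, -0.13, 0, 0, 0, 1], [0.06, -0.02, -0.17, 0, 0, 0, 1], [0.07, -0.04, -0.2, 0, 0, 0, 1], [0.08, -0.06, -0.22, 0, 0, 0, 1], [0.09, -0.08, -0.22, 0, 0, 0, 1], [0.1, -0.09, -0.22, 0, 0, 0, 1], [0.1, -0.1, -0.22, 0, 0, 0, 1]]]}}

```text
time_s: 10.25
position: [0.5571, 0.1155, 0.1643]
tcp_rot: [[-0.836, 0.258, 0.484], [0.222, 0.966, -0.132], [-0.501, -0.003, -0.865]]
force: [-0.5, 0.5, 0.5]
opening: 0.003
grasp_force: 0.0
```

```bash
echo 'WIDE2=np.array((.590,.123,.151))+.016*RT[:,0]-.015*Y' >> ik.py; python3 st.py WIDE2 .012 -.008 -.015
python3 - <<'E'
from ik import *
im=capture('top');cv2.imwrite('pics/top2.png',im[:,:,::-1]);im=capture('scene');cv2.imwrite('pics/scene2.png',im[:,:,::-1])
b=cv2.imread('pics/top2.png')[120:220,190:340];a=cv2.imread('pics/scene2.png')[165:300,185:335]
k=lambda i,f:np.clip(cv2.resize(i,(395,f),interpolation=cv2.INTER_CUBIC)*1.7,0,255).astype('uint8')
cv2.imwrite('pics/c2.png',np.hstack([k(a,355),k(b,355)]))
# upright in tool frame at pressed pose, if vertical below bar end (+y)
e=np.array([.5631,.022,.2618])+.19*Y
for nm,G in(('W',WIDE),('W2',WIDE2)):
  for R,n in((R8,8),(RR(4,0),4)):
    P=R.T@(np.array([e-[0,0,k*.03] for k in range(5)])-(G-.016*N)).T;print(nm,n,(P.T*1000).round(0).tolist(), ik(G-.018*N,R).x.round(0))
E
```

```text
10.25 [  6.1  26.2 113.8 -42.6  15.7 -30.1] [-0.517   0.491   0.5034] Fn 0.7815818404708273 off mm 28.842512962514554 lat [ -0.6596  -0.6772 -28.8425]
.012 [-0.0111  0.005   0.1118 -0.0007  0.0002 -0.0001]
-.008 [-0.0295  0.0055  0.2439 -0.0007  0.0002 -0.0001]
-.015 [-0.0359  0.0057  0.2901 -0.0007  0.0002 -0.0001]
W 8 [[-58.0, 85.0, -113.0], [-43.0, 85.0, -87.0], [-28.0, 85.0, -61.0], [-13.0, 85.0, -35.0], [2.0, 85.0, -9.0]] [  6.  32. 110. -45.  15. -28.]
W 4 [[-66.0, 85.0, -108.0], [-49.0, 85.0, -83.0], [-32.0, 85.0, -59.0], [-15.0, 85.0, -34.0], [1.0, 85.0, -9.0]] [  7.  32. 112. -73.  13.   1.]
W2 8 [[-69.0, 100.0, -114.0], [-54.0, 100.0, -88.0], [-39.0, 100.0, -62.0], [-24.0, 100.0, -36.0], [-9.0, 100.0, -10.0]] [  5.  32. 112. -51.  12. -23.]
W2 4 [[-77.0, 100.0, -109.0], [-60.0, 100.0, -84.0], [-43.0, 100.0, -59.0], [-26.0, 100.0, -34.0], [-9.0, 100.0, -10.0]] [  6.  32. 114. -80.  11.   7.]
```

View pics/c2.png

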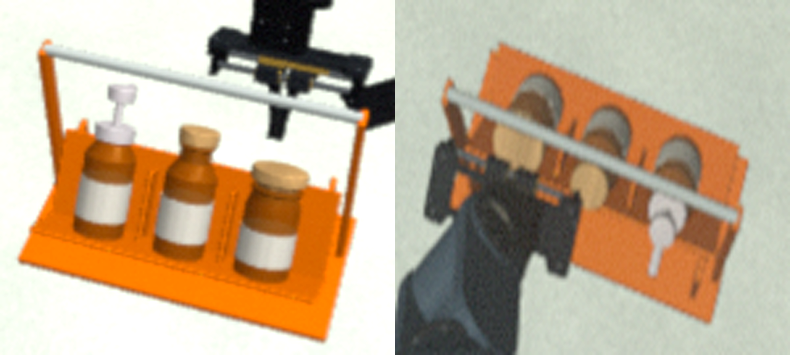

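The tall stopper is home, the wide one still has a gap, and the body's +y end passes right by the upright. I'll add an 8° twist about the tool axis to clear both the upright and the bar.

>>> {"op": "carry_out", "data": {"deltas": [[[0, 0.002, 0, 0, 0, -0.006, 1], [0, 0.004, 0, 0, 0, -0.014, 1], [0, 0.005, 0, 0, 0, -0.022, 1], [-0.002, 0.005, 0.02, 0, 0, -0.022, 1], [-0.004, 0.005, 0.04, 0, 0, -0.022, 1], [-0.006, 0.005, 0.065, 0, 0, -0.022, 1], [-0.009, 0.005, 0.09, 0, 0, -0.022, 1], [-0.012, 0.005, 0.12, 0, 0, -0.022, 1], [-0.015, 0.005, 0.145, 0, 0, -0.022, 1], [-0.018, 0.005, 0.165, 0, 0, -0.022, 1]]]}}

```text
time_s: 11.18
position: [0.5723, 0.1126, 0.144]
tcp_rot: [[-0.864, 0.14, 0.484], [0.086, 0.988, -0.132], [-0.496, -0.072, -0.865]]
force: [0.7, 0.9, -0.2]
opening: 0.004
grasp_force: 0.0
```

```bash
echo 'R8=R8@r_("z",-8)' >> ik.py; python3 st.py WIDE2 -.008 -.015
```

```text
11.1833 [  5.6  29.2 112.9 -47.9  13.9 -33.1] [ 0.73    0.8663 -0.2269] Fn -0.47730135823761055 off mm 3.414646110080683 lat [-0.2505  0.4547 -3.4146]
-.008 [-0.0083 -0.0039  0.0756 -0.0006  0.0002 -0.0004]
-.015 [-0.0147 -0.0046  0.1218 -0.0006  0.0002 -0.0004]
```

>>> {"op": "carry_out", "data": {"deltas": [[[-0.001, 0, 0.006, 0, 0, 0, 1], [-0.001, -0.001, 0.011, 0, 0, 0, 1], [-0.002, -0.001, 0.017, 0, 0, 0, 1], [-0.003, -0.001, 0.023, 0, 0, 0, 1], [-0.003, -0.001, 0.029, 0, 0, 0, 1], [-0.004, -0.002, 0.035, 0, 0, 0, 1], [-0.004, -0.002, 0.041, 0, 0, 0, 1], [-0.005, -0.002, 0.047, 0, 0, 0, 1], [-0.005, -0.003, 0.053, 0, 0, 0, 1], [-0.006, -0.003, 0.058, 0, 0, 0, 1]]]}}

```text
time_s: 12.02
position: [0.5769, 0.1113, 0.138]
tcp_rot: [[-0.863, 0.139, 0.485], [0.086, 0.988, -0.131], [-0.497, -0.072, -0.865]]
force: [-3.0, 1.7, 4.1]
opening: 0.005
grasp_force: 3.0
```

```bash
python3 st.py WIDE2 -.015 -.02
```

```text
12.0167 [  5.3  30.1 112.7 -49.8  13.3 -31.3] [-2.9699  1.6569  4.0961] Fn 5.255811357458628 off mm -4.268580129072214 lat [-0.3445  0.3382  4.2686]
-.015 [-0.0071 -0.003   0.0712 -0.0006  0.0004 -0.0003]
-.02 [-0.0116 -0.0036  0.1042 -0.0006  0.0004 -0.0003]
```

Clean sliding contact along the axis at 5 N. Continuing.

>>> {"op": "carry_out", "data": {"deltas": [[[-0.001, 0, 0.006, 0, 0, 0, 1], [-0.001, 0, 0.012, 0, 0, 0, 1], [-0.002, 0, 0.018, 0, 0, 0, 1], [-0.002, -0.001, 0.024, 0, 0, 0, 1], [-0.003, -0.001, 0.03, 0, 0, 0, 1], [-0.003, -0.001, 0.035, 0, 0, 0, 1], [-0.004, -0.002, 0.04, 0, 0, 0, 1], [-0.004, -0.002, 0.044, 0, 0, 0, 1], [-0.005, -0.002, 0.048, 0, 0, 0, 1], [-0.005, -0.002, 0.052, 0, 0, 0, 1]]]}}

```text
time_s: 12.85
position: [0.5799, 0.1104, 0.1336]
tcp_rot: [[-0.863, 0.139, 0.486], [0.085, 0.988, -0.131], [-0.499, -0.072, -0.864]]
force: [-18.5, 3.7, 27.7]
opening: 0.009
grasp_force: 16.4
```

```bash
python3 st.py WIDE2 -.015 -.02
```

```text
12.85 [  5.2  30.7 112.6 -51.8  12.8 -29.5] [-18.4833   3.7363  27.7072] Fn 33.42302648453978 off mm -9.712347636392664 lat [-0.1053  0.2049  9.7123]
-.015 [-0.0038 -0.0018  0.035  -0.0005  0.0006 -0.0002]
-.02 [-0.0083 -0.0023  0.0681 -0.0005  0.0006 -0.0002]
```

>>> {"op": "carry_out", "data": {"deltas": [[[0, 0, 0.006, 0, 0, 0, 1], [-0.001, 0, 0.013, 0, 0, 0, 1], [-0.001, 0, 0.013, 0, 0, 0, 1], [0.005, 0, -0.02, 0, 0, 0, 1], [0.01, 0, -0.07, 0, 0, 0, 1], [0.02, 0, -0.14, 0, 0, 0, 1], [0.03, 0, -0.22, 0, 0, 0, 1], [0.04, 0, -0.32, 0, 0, 0, 1], [0.06, 0, -0.42, 0, 0, 0, 1], [0.07, 0, -0.5, 0, 0, 0, 1]]]}}

```text
time_s: 13.68
position: [0.5352, 0.1205, 0.1913]
tcp_rot: [[-0.864, 0.14, 0.484], [0.086, 0.988, -0.132], [-0.496, -0.072, -0.865]]
force: [0.2, 0.1, -0.5]
opening: 0.008
grasp_force: 0.0
```

>>> {"op": "carry_out", "data": {"deltas": [[[0, 0, -0.05, 0, 0, 0, 1], [0, 0, -0.12, 0, 0, 0, 1], [0, 0, -0.2, 0, 0, 0, 1], [0, 0, -0.28, 0, 0, 0, 1], [0, 0, -0.35, 0, 0, 0, 1], [0, 0, -0.4, 0, 0, 0, 1], [0, 0, -0.4, 0, 0, 0, 1], [0, 0, -0.4, 0, 0, 0, 1], [0, 0, -0.4, 0, 0, 0, 1], [0, 0, -0.4, 0, 0, 0, 1]]]}}

```text
time_s: 14.52
position: [0.5069, 0.1282, 0.2421]
tcp_rot: [[-0.864, 0.14, 0.484], [0.086, 0.988, -0.132], [-0.496, -0.072, -0.865]]
force: [-0.7, 0.2, -0.0]
opening: 0.003
grasp_force: 0.0
```

Run:
```python
from ik import *
s=telemetry.read_state();print(s['time_s'],s['position'],s['force'],s['qvel'])
im=capture('scene');cv2.imwrite('pics/scene3.png',im[:,:,::-1]);w=capture('wrist')[:,:,::-1]
a=im[170:290,185:335,::-1]
cv2.imwrite('pics/c3.png',np.hstack([np.clip(cv2.resize(a,(480,384),interpolation=cv2.INTER_CUBIC)*1.7,0,255).astype('uint8'),cv2.resize(w[:240,60:],(320,384))]))
```

```text
14.5167 [0.5069 0.1282 0.2421] [-0.7065  0.2378 -0.0197] [-0.0486  0.1765  0.0219  0.0999  0.0679 -0.1544]
```

View pics/c3.png

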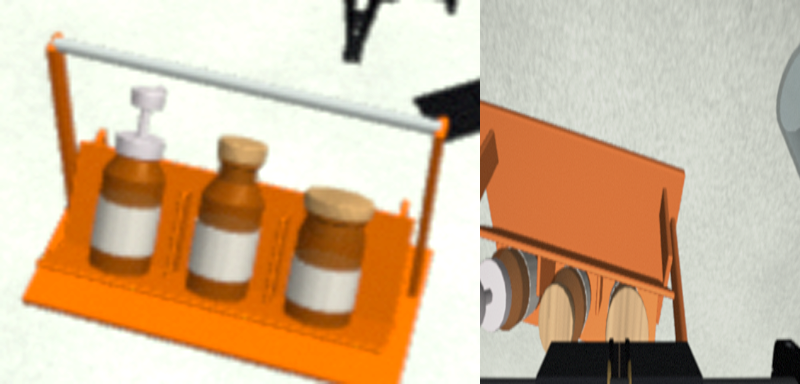

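Both heads now rest on their rims (tall 242,150; wide 338,203). The pump is still up, the phone hasn't moved, and the arm is clear. Handing in.

```bash
python3 -c "
from rig import job;print(job.hand_in())"
```

```text
the job is handed in; nothing more can be done
None
```

I pressed both stoppers home and handed the job in at about 14.6 s with the arm clear and the pump top never pressed; the gripper body did touch the rack's end upright once during the first try at the wide jar (about 35 N measured on the tool in total, under the 40 N limit), and no verdict came back.

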